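# Put the four band filters into their cradles

## Task

Four of the aluminium boxes on the radio desk are band filters, the ones with a coax socket at both ends: put each into the wooden cradle made for its size (long or short, wide or narrow), lid up, lying flat on the cradle's floor and along it. Set them down rather than dropping them, and leave the plain box and the finned dummy load where they are.

Things in the scene. Friction and masses are not known exactly. Their poses are not given: they have to be found in the camera images.
- filter_long_wide: the long, wide band filter: a bare aluminium box 106 x 54 x 45 mm (length x width x height), loose, lying lid up, with a round brass coax socket (16 mm diameter, 12 mm long, axis 22.5 mm above the underside) standing out of the middle of each of its two ends, so 130 mm over the sockets. About 300 g, give or take 40 %. Origin: centre of the underside; x along the length (through both sockets), y across the width, z up. Both ends are alike.
- filter_long_narrow: the long, narrow band filter: a bare aluminium box 106 x 32 x 45 mm (length x width x height), loose, lying lid up, with a round brass coax socket (16 mm diameter, 12 mm long, axis 22.5 mm above the underside) standing out of the middle of each of its two ends, so 130 mm over the sockets. About 200 g, give or take 40 %. Origin: centre of the underside; x along the length (through both sockets), y across the width, z up. Both ends are alike.
- filter_short_wide: the short, wide band filter: a bare aluminium box 60 x 54 x 45 mm (length x width x height), loose, lying lid up, with a round brass coax socket (16 mm diameter, 12 mm long, axis 22.5 mm above the underside) standing out of the middle of each of its two ends, so 84 mm over the sockets. About 200 g, give or take 40 %. Origin: centre of the underside; x along the length (through both sockets), y across the width, z up. Both ends are alike.
- filter_short_narrow: the short, narrow band filter: a bare aluminium box 60 x 32 x 45 mm (length x width x height), loose, lying lid up, with a round brass coax socket (16 mm diameter, 12 mm long, axis 22.5 mm above the underside) standing out of the middle of each of its two ends, so 84 mm over the sockets. About 120 g, give or take 40 %. Origin: centre of the underside; x along the length (through both sockets), y across the width, z up. Both ends are alike.
- cradle_long_wide: the long, wide cradle: a shallow open-topped wooden tray with a grey felt floor, fixed to the desk; inside 150 x 74 mm, outside 162 x 86 mm, walls 6 mm thick with their top 14 mm above the desk, floor 6 mm above the desk. Made for the long, wide filter, 10 mm room on every side. Origin: centre of the underside, on the desk; x along the length, y across, z up.
- cradle_long_narrow: the long, narrow cradle: a shallow open-topped wooden tray with a grey felt floor, fixed to the desk; inside 150 x 52 mm, outside 162 x 64 mm, walls 6 mm thick with their top 14 mm above the desk, floor 6 mm above the desk. Made for the long, narrow filter, 10 mm room on every side. Origin: centre of the underside, on the desk; x along the length, y across, z up.
- cradle_short_wide: the short, wide cradle: a shallow open-topped wooden tray with a grey felt floor, fixed to the desk; inside 104 x 74 mm, outside 116 x 86 mm, walls 6 mm thick with their top 14 mm above the desk, floor 6 mm above the desk. Made for the short, wide filter, 10 mm room on every side. Origin: centre of the underside, on the desk; x along the length, y across, z up.
- cradle_short_narrow: the short, narrow cradle: a shallow open-topped wooden tray with a grey felt floor, fixed to the desk; inside 104 x 52 mm, outside 116 x 64 mm, walls 6 mm thick with their top 14 mm above the desk, floor 6 mm above the desk. Made for the short, narrow filter, 10 mm room on every side. Origin: centre of the underside, on the desk; x along the length, y across, z up.
- plain_box: a plain aluminium box without any sockets, 100 x 40 x 40 mm, loose; not a filter, to be left alone. Origin: centre of the underside; x along the length, z up.
- finned_load: a finned aluminium dummy load: 90 x 54 mm, 44 mm high, six upright fins running along its length, one brass socket (12 mm long) low on its +x end only; loose; not a filter, to be left alone. Origin: centre of the underside of the finned block; x along the length, z up.
There are look-alikes about, which are no part of the job. What is shaped like the filter_short_wide but green, orange or red is not meant.

How it is judged:
By the outcome, as a careful person would: the job done as asked, in the order asked, and still so for the second after the job is handed in, with the robot touching nothing.
It also fails if it takes over 99 s, if anything falls off the work surface, if the arm or the gripper's body presses on something with over 40 N, if the wrist force passes 120 N, or if a joint passes its speed limit or range.

## Robot

A 6-joint arm with a two-finger parallel gripper is mounted at the origin on the work surface. World frame = base frame: x ahead of the robot, y to its left, z up, the work surface at z = 0. Lengths are in m, angles in rad, forces in N, time in s.
With the tool pointing down it reaches from about 0.3 to 0.85 m from the base axis. Payload 5.4 kg.
Tool frame: the origin (TCP) lies midway between the tips of the shut fingers; the grasp point (between the pads) lies 19 mm behind it (ctrl.grip_point_offset is the distance from the TCP to the grasp point, in m); z points along the fingers, y is the line along which they close (so a half turn about z gives the same grasp; the last joint's range is limited). The gripper opens to 85 mm and grips with 20 to 120 N. Pads are 22 mm wide; open, the fingers measure 114 mm over their backs; the gripper's body (76 mm by 85 mm) begins 54 mm behind the grasp point. The pads swing forward as they close: fully open they stand 13 mm farther back than shut.
Start: joints at [-1.423, 0.158, 1.597, -0, 1.386, -0.21], TCP at [0.201, -0.539, 0.231] pointing down, gripper open.
Joint ranges: [-2.91, 2.91], [-0.94, 2.29], [0.18, 2.7], [-1.29, 4.43], [0.17, 2.64], [-3, 3]. Speed limits (rad/s): [2.57, 2.57, 3.14, 3.14, 3.14, 3.14].

## Interface

Orientations are given as [roll, pitch, yaw] about the fixed x, y, z axes, in that order (R = Rz(yaw) Ry(pitch) Rx(roll)).
In Python, from bench import status, viewer, sign_off, ctrl gives the robot as it stands.
- The arm moves only by the shell command python3 -m inch 'ROWS'. ROWS is JSON, a list of rows, each a list of 7 numbers: the shift along the world's x, y, z scaled (see below), then the turn, a rotation vector about the world's x, y, z scaled (see below), then the closure, from 0 (fully open) to 1 (shut). In form: [[tx, ty, tz, wx, wy, wz, claw], ...]. A call has 1 to 5 rows; each row is the pose to reach, as a shift and turn from the pose commanded when the call began, turning the shorter way round; what a row does not reach only later rows make up. The controller multiplies each number of a shift by 100 mm and each number of a turn by 360 degrees. A row lasts 1/8 s, in which the tool goes at most 62.5 mm and 10.7 degrees, less where a joint would pass 70% of its speed; a pose out of reach is approached as far as the arm can. A call with a number of a shift or a turn outside -1 to 1 is refused whole. A call with a gripper value outside its range is refused whole. The fingers move at their own pace and stop on an object; the grip force is fixed at half the most. Time passes only in rows, so rows that repeat a pose let the fingers close. It gives the time, the measured TCP pose, the force, the opening and the grip force at its end, in the units of the state.
- status.observe(): the state, without advancing time (a new reading comes with each control period).
- viewer.get_image(name): name is "side" or "top" or "wrist"; returns a dict with "pixels" (480x640x3 uint8, red, green, blue), "range_z" (480x640 float32, m along the optical axis (not along the pixel's ray), 0 where there is no reading), "fx", "fy", "cx", "cy" (pixels), "k1" (the pictures are not rectified: a ray, as slopes to the right and down, at radius r is drawn at 1 + k1 r^2 times it, then the intrinsics apply), "view" (4x4, takes a point from world to camera coordinates). Camera axes: x right, y up, looking along -z (the intrinsics and any distortion apply to the point x, -y, -z); pixel columns grow to the right and rows downward; lengths in m; the calibration is good to about 2 mm. A picture is of the moment at which its call begins.
- sign_off(): hands the job in; it is judged then, once.
The state is a dict: "t": time; "qpos": joint angles; "qd": joint speeds; "tau": joint torques, N m; "tcp_pos": TCP position; "eef_rot": TCP orientation; "contact_force": force on the tool from outside, world axes, zero at the start; "moment": the same for the moment, N m; "finger_gap": finger opening in m; "grip_force": force on a finger pad.
Only numpy, scipy, OpenCV 4.12 (cv2) and the standard library are available. Lean on these libraries where they do the work, as an engineer would, in place of code of your own. Each camera call takes 0.05 s, during which the arm holds its last target. There are 200 camera calls.

## Working session

There is one attempt and no reset: what is moved stays moved. The work goes in short steps, Python scripts to look and compute and a shell command to move; the robot and the scene stay as the last step left them, time stands still between calls to the robot, and variables do not carry over. Pictures are saved under pics/ and viewed, at most 14 in all, crops included, and the job is handed in when it is done.

```bash
ls; mkdir -p pics; cat > h.py <<'E'
import numpy as np, cv2
from bench import status, viewer, ctrl
def grab(n):
    im=viewer.get_image(n); np.save(f'pics/{n}.npy',im,allow_pickle=True)
    return im
def load(n): return np.load(f'pics/{n}.npy',allow_pickle=True).item()
def save(im,name): cv2.imwrite('pics/'+name,im['pixels'][:,:,::-1])
def rays(im,uv):
    uv=np.asarray(uv,float).reshape(-1,1,2)
    K=np.array([[im['fx'],0,im['cx']],[0,im['fy'],im['cy']],[0,0,1]])
    s=cv2.undistortPoints(uv,K,np.array([im['k1'],0,0,0.])).reshape(-1,2)
    d=np.c_[s[:,0],-s[:,1],-np.ones(len(s))]
    V=np.array(im['view']);R=V[:3,:3];t=V[:3,3]
    return -R.T@t, d@R
def onplane(im,uv,z):
    o,d=rays(im,uv); return o+d*((z-o[2])/d[:,2])[:,None]
def cloud(im):
    v,u=np.mgrid[0:480,0:640]; o,d=rays(im,np.c_[u.ravel(),v.ravel()])
    return (o+d*im['range_z'].reshape(-1,1)).reshape(480,640,3)
E
python3 - <<'E'
from h import *
for n in('top','side'):
    im=grab(n); save(im,n+'0.png'); print(n,im['fx'],im['k1'],-np.array(im['view'])[:3,:3].T@np.array(im['view'])[:3,3])
print(status.observe(),ctrl.grip_point_offset)
E
```

```text
pics
top 435.08407824940616 -0.06048407746510921 [ 0.37239637 -0.03582464  1.02020472]
side 598.5167111885294 -0.19616690235617956 [-0.07281801  0.87397754  0.87383592]
{'t': 0.1, 'qpos': array([-1.42309468e+00,  1.58998528e-01,  1.59814844e+00,  1.35528339e-06,
        1.38619174e+00, -2.10090033e-01]), 'qd': array([-0.00159598,  0.00066964, -0.00199211,  0.00123139,  0.000214  ,
       -0.00077558]), 'tau': array([ 2.01456928e-04, -3.96994042e+01, -3.32338142e+01, -1.85476320e-04,
        4.23051591e-03, -9.32894508e-07]), 'tcp_pos': array([ 0.20127102, -0.53802911,  0.23038723]), 'eef_rot': array([-3.13988527e+00, -3.65439066e-04,  3.57791120e-01]), 'contact_force': array([-0.10252992, -1.00307818, -0.94417272]), 'moment': array([-0.02496845,  0.00573546,  0.03780193]), 'grip_force': 0.0, 'finger_gap': 0.08551006559422344} 0.0187
```

View pics/top0.png

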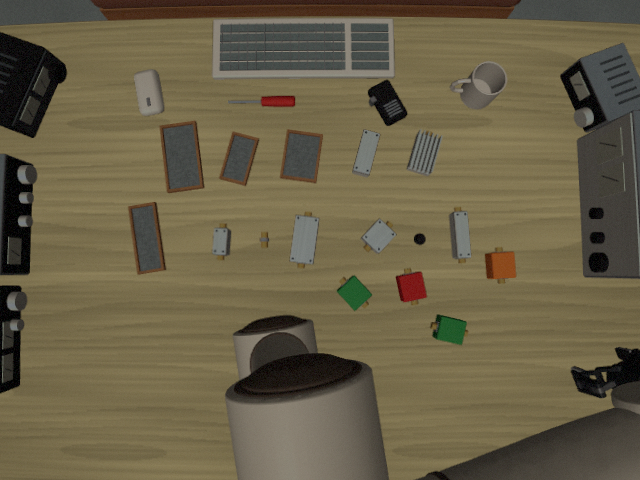

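View pics/side0.png

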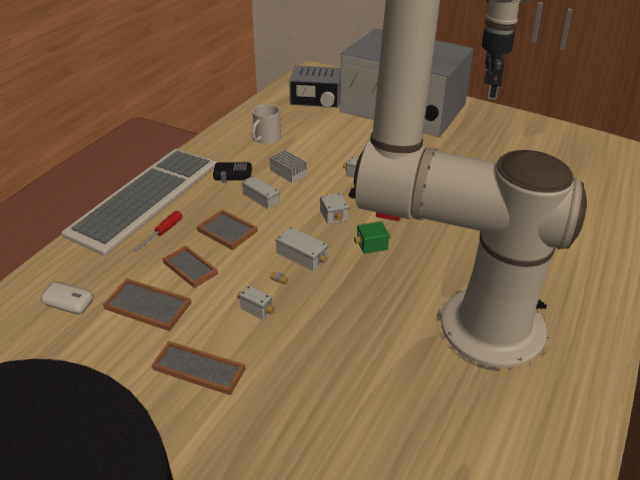

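The top view shows four bare-aluminium boxes with brass at both ends: (221,241) short narrow, (305,240) long wide, (379,236) short wide and (461,236) long narrow. The red, green and orange ones at (412,287), (355,293), (450,329) and (501,265) are look-alikes. The plain box is at (367,152) and the finned load at (424,153). The cradles are at (182,157) LW, (239,158) SN, (302,156) SW and (147,238) LN. I'll confirm with a crop and measure.

```bash
cat > m.py <<'E'
from h import *
im=load('top'); px=im['pixels']; hsv=cv2.cvtColor(px,cv2.COLOR_RGB2HSV)
P=cloud(im)
def fit(mask,seed,z,name):
    n,l,s,c=cv2.connectedComponentsWithStats(mask.astype(np.uint8),connectivity=4)
    k=l[seed[1],seed[0]]
    if k==0: print(name,'no seed',hsv[seed[1],seed[0]],P[seed[1],seed[0]]);return
    v,u=np.where(l==k); w=onplane(im,np.c_[u,v],z)
    (cx,cy),(a,b),ang=cv2.minAreaRect((w[:,:2]*1000).astype(np.float32))
    if a<b: a,b,ang=b,a,ang+90
    ang=(ang+90)%180-90
    zz=P[...,2][l==k]
    print(name,'c %.1f %.1f size %.1f %.1f ang %.1f n %d zmed %.4f'%(cx,cy,a,b,ang,len(u),np.median(zz)))
if __name__=='__main__':
    lid=(hsv[...,1]<60)&(hsv[...,2]>90)&(P[...,2]>.036)
    for n,s in dict(SN=(221,241),LW=(305,240),SW=(379,236),LN=(461,236)).items(): fit(lid,s,.045,n)
    fit(lid,(367,152),.04,'plain')
    fl=(hsv[...,1]<70)&(P[...,2]<.02)
    for n,s in dict(cLW=(182,157),cSN=(239,158),cSW=(302,156),cLN=(147,238)).items(): fit(fl,s,.006,n)
    cv2.imwrite('pics/crop1.png',cv2.resize(px[110:350,110:530],None,fx=1.9,fy=1.9,interpolation=cv2.INTER_CUBIC)[:,:,::-1])
E
python3 m.py
```

```text
SN c 439.8 187.1 size 59.4 29.7 ang -4.2 n 330 zmed 0.0450
LW c 443.6 -2.3 size 106.5 52.9 ang -7.9 n 1087 zmed 0.0453
SW c 450.6 -170.9 size 59.3 52.6 ang -43.6 n 595 zmed 0.0451
LN c 452.9 -361.5 size 104.6 31.5 ang 3.2 n 614 zmed 0.0454
plain c 644.3 -145.9 size 101.4 39.3 ang -15.7 n 708 zmed 0.0405
cLW c 645.8 291.2 size 148.3 72.4 ang 7.6 n 1819 zmed 0.0070
cSN c 639.9 153.5 size 102.6 50.4 ang -15.5 n 887 zmed 0.0071
cSW c 644.7 4.8 size 101.9 73.7 ang -8.2 n 1303 zmed 0.0072
cLN c 451.3 370.7 size 148.7 50.0 ang 9.4 n 1301 zmed 0.0067
```

View pics/crop1.png

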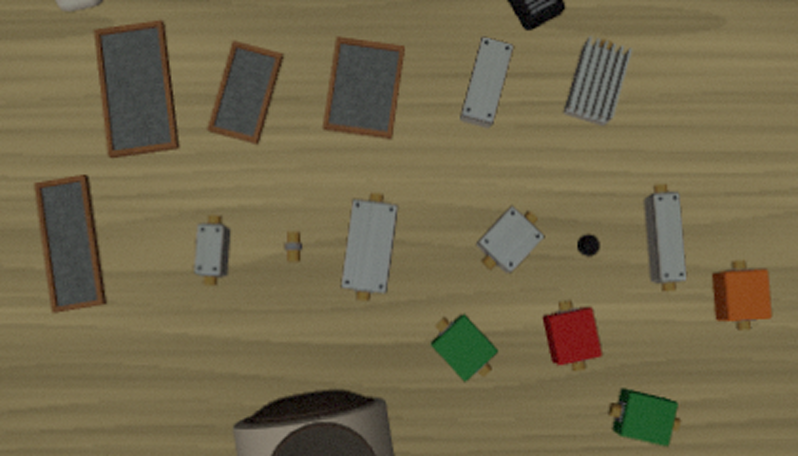

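The crop confirms it: brass sockets at both ends of the four bare boxes. The plain box (crop 487,80) has none and the finned load has one. Long narrow first: go above it and look from close by.

```bash
python3 -m inch '[[0.5,0.5,0,0,0,-0.024,0],[1,1,0,0,0,-0.048,0],[1,1,0,0,0,-0.048,0]]'
python3 -m inch '[[0.5,0.4,-0.2,0,0,0,0],[1,0.775,-0.4,0,0,0,0],[1,0.775,-0.4,0,0,0,0]]'
python3 -m inch '[[0.52,0,-0.4,0,0,0,0],[0.52,0,-0.4,0,0,0,0],[0.52,0,-0.4,0,0,0,0]]'
python3 - <<'E'
from h import *
im=grab('wrist'); save(im,'w1.png'); P=cloud(im); hsv=cv2.cvtColor(im['pixels'],cv2.COLOR_RGB2HSV)
m=(np.abs(P[...,2]-.045)<.005)&(hsv[...,1]<60)
n,l,s,c=cv2.connectedComponentsWithStats(m.astype(np.uint8))
for k in range(1,n):
    if s[k,4]>800:
        v,u=np.where(l==k); w=onplane(im,np.c_[u,v],.045)
        print(s[k],cv2.minAreaRect((w[:,:2]*1000).astype(np.float32)))
E
```

```text
t: 0.48
tcp_pos: [0.3031, -0.436, 0.2308]
eef_rot: [-3.14, -0.0, 0.059]
contact_force: [-0.9, -0.5, -0.9]
finger_gap: 0.0857
grip_force: 0.0
t: 0.85
tcp_pos: [0.4025, -0.3583, 0.1892]
eef_rot: [-3.138, 0.002, 0.061]
contact_force: [-0.8, 0.7, 0.6]
finger_gap: 0.0856
grip_force: 0.0
t: 1.23
tcp_pos: [0.4527, -0.3621, 0.1515]
eef_rot: [3.141, 0.001, 0.056]
contact_force: [-0.4, -1.4, 0.8]
finger_gap: 0.0855
grip_force: 0.0
[ 294  145   54  169 8593] ((453.2405090332031, -361.8809509277344), (104.56013488769531, 31.03310203552246), 3.230236053466797)
[   0  159   69  122 4773] ((447.4762878417969, -192.3009033203125), (38.352699279785156, 74.30999755859375), 81.01181030273438)
```

View pics/w1.png

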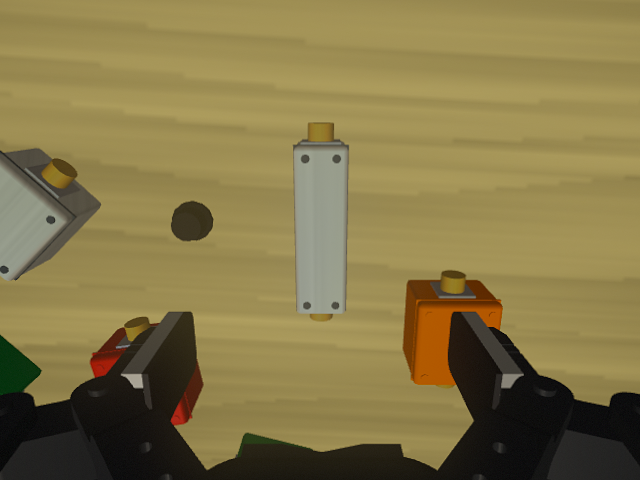

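The wrist view shows the long narrow filter at (321,228), agreeing with the top view within 1 mm. The orange look-alike at (453,332) is close, so I'll preclose the fingers a little before descending. Current (0.453,-0.362,0.151), target z 0.013.

```bash
python3 - <<'E'
from h import *
print(onplane(load('wrist'),[[407,280],[503,300],[453,270]],.045))
E
python3 -m inch '[[0,0,-0.3,0,0,0,0.35],[0,0,-0.6,0,0,0,0.35],[0,0,-0.8,0,0,0,0.35]]'
python3 -m inch '[[0,0,-0.25,0,0,0,0.35],[0,0,-0.5,0,0,0,0.35],[0,0,-0.58,0,0,0,0.35],[0,0,-0.58,0,0,0,0.35]]'
```

```text
[[ 0.42655593 -0.4168899   0.045     ]
 [ 0.41657227 -0.47824867  0.045     ]
 [ 0.43474128 -0.44427792  0.045     ]]
t: 1.65
tcp_pos: [0.4526, -0.3621, 0.0717]
eef_rot: [3.14, -0.001, 0.055]
contact_force: [-0.4, -0.6, -0.7]
finger_gap: 0.0555
grip_force: 0.0
t: 2.15
tcp_pos: [0.4533, -0.3616, 0.0139]
eef_rot: [3.141, -0.0, 0.056]
contact_force: [-0.6, 0.5, -0.3]
finger_gap: 0.0558
grip_force: 0.0
```

```bash
python3 -m inch '[[0,0,0,0,0,0,1],[0,0,0,0,0,0,1],[0,0,0,0,0,0,1],[0,0,0,0,0,0,1],[0,0,0,0,0,0,1]]'
python3 -m inch '[[0,0,0.1,0,0,0,1],[0,0,0.3,0,0,0,1],[0,0,0.6,0,0,0,1],[0,0,0.9,0,0,0,1],[0,0,1,0,0,0,1]]'
```

```text
t: 2.78
tcp_pos: [0.4542, -0.3622, 0.015]
eef_rot: [3.139, -0.002, 0.056]
contact_force: [-0.3, -0.0, 6.0]
finger_gap: 0.0313
grip_force: 60.8
t: 3.4
tcp_pos: [0.4544, -0.3623, 0.1166]
eef_rot: [3.138, -0.003, 0.056]
contact_force: [-0.1, 0.4, -2.1]
finger_gap: 0.0307
grip_force: 60.1
```

```bash
python3 -m inch '[[0,0.25,0.1,0,0,0,1],[0,0.6,0.2,0,0,0,1],[0,1,0.2,0,0,0,1]]'
python3 -m inch '[[0,0.5,0,0,0,0.005,1],[0,1,0,0,0,0.01,1]]'
python3 -m inch '[[0,0.5,0,0,0,0.004,1],[0,1,0,0,0,0.007,1]]'
python3 -m inch '[[0,0.5,0,0,0,0,1],[0,1,0,0,0,0,1]]'
python3 -m inch '[[0,0.5,0,0,0,0,1],[0,1,0,0,0,0,1]]'
python3 -m inch '[[0,0.5,0,0,0,0,1],[0,1,0,0,0,0,1]]'
python3 -m inch '[[0,0.4,0,0,0,0,1],[0,0.8,0,0,0,0,1],[0,1,0,0,0,0,1]]'
python3 -m inch '[[0,0.2,0,0,0,0,1],[0,0.33,0,0,0,0,1],[0,0.33,0,0,0,0,1]]'
python3 - <<'E'
from h import *
im=grab('wrist'); save(im,'w2.png'); P=cloud(im)
im=grab('top'); import m
m.im=im; m.P=cloud(im); m.px=im['pixels']; m.hsv=cv2.cvtColor(m.px,cv2.COLOR_RGB2HSV)
save(im,'t2.png')
E
```

```text
t: 3.78
tcp_pos: [0.4534, -0.2605, 0.1339]
eef_rot: [3.141, -0.001, 0.055]
contact_force: [0.1, -0.0, -2.2]
finger_gap: 0.0313
grip_force: 60.1
t: 4.03
tcp_pos: [0.4527, -0.1593, 0.1329]
eef_rot: [-3.141, 0.001, 0.119]
contact_force: [1.2, -0.6, -1.4]
finger_gap: 0.0313
grip_force: 60.1
t: 4.28
tcp_pos: [0.4527, -0.0593, 0.133]
eef_rot: [-3.141, 0.0, 0.163]
contact_force: [0.4, -0.1, -1.6]
finger_gap: 0.0312
grip_force: 60.1
t: 4.53
tcp_pos: [0.4526, 0.0406, 0.133]
eef_rot: [-3.141, 0.0, 0.163]
contact_force: [0.4, -0.3, -0.9]
finger_gap: 0.0311
grip_force: 60.1
t: 4.78
tcp_pos: [0.4526, 0.1405, 0.133]
eef_rot: [3.142, 0.0, 0.163]
contact_force: [1.6, -1.2, -1.5]
finger_gap: 0.0313
grip_force: 60.1
t: 5.03
tcp_pos: [0.4526, 0.2405, 0.133]
eef_rot: [3.141, 0.001, 0.163]
contact_force: [0.5, -0.5, -1.8]
finger_gap: 0.031
grip_force: 60.1
t: 5.4
tcp_pos: [0.4526, 0.3404, 0.1328]
eef_rot: [3.141, 0.001, 0.165]
contact_force: [0.1, -1.0, -2.3]
finger_gap: 0.0311
grip_force: 60.1
t: 5.78
tcp_pos: [0.4534, 0.3721, 0.1333]
eef_rot: [3.141, 0.0, 0.163]
contact_force: [-0.2, -0.8, -1.5]
finger_gap: 0.0312
grip_force: 60.1
```

View pics/w2.png

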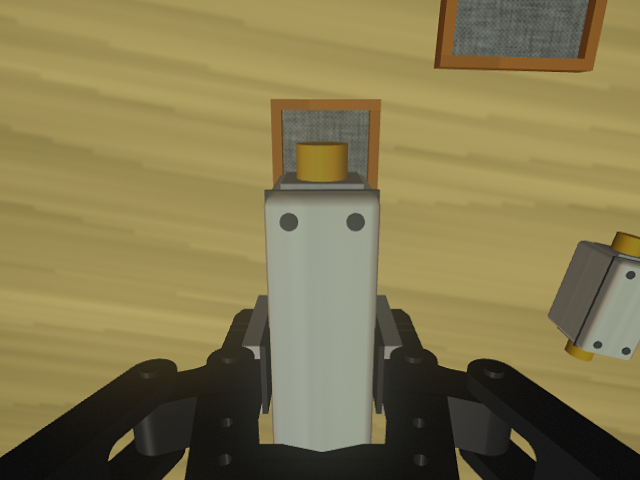

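The box sits level in the grip over the cradle, whose walls are at (277,140) and (376,140). Lower.

```bash
python3 -m inch '[[-0.02,-0.01,-0.3,0,0,0,1],[-0.02,-0.01,-0.6,0,0,0,1],[-0.02,-0.01,-0.85,0,0,0,1],[-0.02,-0.01,-1,0,0,0,1]]'
python3 -m inch '[[0,0,-0.04,0,0,0,1],[0,0,-0.08,0,0,0,1],[0,0,-0.1,0,0,0,1],[0,0,-0.11,0,0,0,1]]'
```

```text
t: 6.38
tcp_pos: [0.4508, 0.3698, 0.0319]
eef_rot: [3.141, 0.002, 0.162]
contact_force: [-0.1, 0.0, -2.1]
finger_gap: 0.0308
grip_force: 60.2
t: 6.88
tcp_pos: [0.4517, 0.3711, 0.0228]
eef_rot: [-3.141, -0.001, 0.163]
contact_force: [0.7, 0.7, -0.9]
finger_gap: 0.0313
grip_force: 60.2
```

```bash
python3 -m inch '[[0,0,-0.01,0,0,0,1],[0,0,-0.02,0,0,0,1],[0,0,-0.025,0,0,0,1]]'
```

```text
t: 7.25
tcp_pos: [0.4515, 0.3711, 0.021]
eef_rot: [3.141, 0.0, 0.163]
contact_force: [-4.9, -2.2, 9.7]
finger_gap: 0.031
grip_force: 61.5
```

```bash
python3 -m inch '[[0,0,0.005,0,0,0,0.5],[0,0,0.005,0,0,0,0.3],[0,0,0.005,0,0,0,0.3],[0,0,0.3,0,0,0,0.3],[0,0,0.8,0,0,0,0.3]]'
python3 -m inch '[[0,-0.3,0.3,0,0,-0.01,0.3],[-0.06,-0.8,0.4,0,0,-0.03,0.3],[-0.12,-1,0.4,0,0,-0.038,0.3],[-0.12,-1,0.4,0,0,-0.038,0.3]]'
python3 -m inch '[[0,-0.5,0,0,0,0,0.3],[0,-0.84,0,0,0,0,0.3],[0,-0.84,0,0,0,0,0.3]]'
cat > look.py <<'E'
from h import *
import sys
im=grab('wrist'); save(im,sys.argv[1]); P=cloud(im); hsv=cv2.cvtColor(im['pixels'],cv2.COLOR_RGB2HSV)
z=float(sys.argv[2])
m=(np.abs(P[...,2]-z)<.005)&(hsv[...,1]<60)
n,l,s,c=cv2.connectedComponentsWithStats(m.astype(np.uint8))
for k in range(1,n):
    if s[k,4]>800:
        v,u=np.where(l==k); w=onplane(im,np.c_[u,v],z)
        print(s[k],cv2.minAreaRect((w[:,:2]*1000).astype(np.float32)))
E
python3 look.py w3.png .045
python3 - <<'E'
from h import *
im=grab('top'); save(im,'t3.png')
import m
P=cloud(im); hsv=cv2.cvtColor(im['pixels'],cv2.COLOR_RGB2HSV); m.im=im;m.P=P;m.hsv=hsv
m.fit((hsv[...,1]<70)&(hsv[...,2]>90)&(P[...,2]>.043),(147,236),.051,'LN')
E
```

```text
t: 7.88
tcp_pos: [0.4497, 0.37, 0.0985]
eef_rot: [3.14, 0.005, 0.163]
contact_force: [0.2, 0.2, 1.0]
finger_gap: 0.0596
grip_force: 0.0
t: 8.38
tcp_pos: [0.4392, 0.2701, 0.1399]
eef_rot: [-3.142, -0.0, -0.077]
contact_force: [-0.4, 0.6, 0.1]
finger_gap: 0.06
grip_force: 0.0
t: 8.75
tcp_pos: [0.4397, 0.1863, 0.1397]
eef_rot: [-3.141, -0.0, -0.077]
contact_force: [-1.1, 0.1, 0.1]
finger_gap: 0.0594
grip_force: 0.0
[ 583  109   57  186 6168] ((443.8370361328125, 24.539613723754883), (107.33340454101562, 31.661088943481445), 7.303038120269775)
[   0  177   67  159 4514] ((441.6358337402344, 367.8421630859375), (91.15409851074219, 38.60442352294922), 8.962017059326172)
[ 290  187   55  100 5210] ((441.47137451171875, 188.1879119873047), (30.522171020507812, 58.90837478637695), 86.41975402832031)
LN c 470.4 358.6 size 145.8 141.4 ang -77.6 n 3345 zmed 0.4819
```

View pics/w3.png

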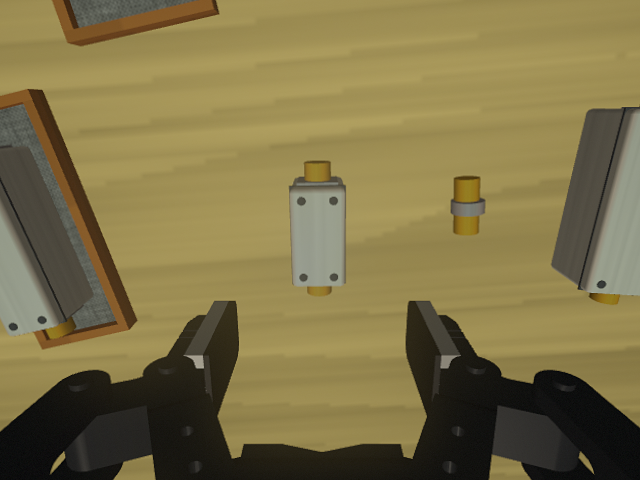

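View pics/t3.png

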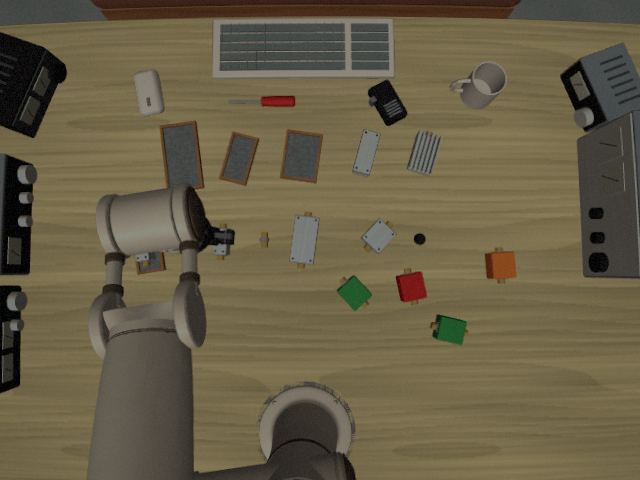

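The long narrow filter lies in its cradle at (55,240) in the wrist view; the arm hides it in the top view. The short narrow one is at (318,235), i.e. (0.441,0.188). Descend and grip.

```bash
python3 -m inch '[[0.01,0.01,-0.3,0,0,0,0.3],[0.01,0.01,-0.6,0,0,0,0.3],[0.01,0.01,-0.9,0,0,0,0.3],[0.01,0.01,-1,0,0,0,0.3]]'
python3 -m inch '[[0,0,-0.15,0,0,0,0.3],[0,0,-0.26,0,0,0,0.3],[0,0,-0.26,0,0,0,0.3]]'
python3 -m inch '[[0,0,0,0,0,0,1],[0,0,0,0,0,0,1],[0,0,0,0,0,0,1],[0,0,0,0,0,0,1],[0,0,0,0,0,0,1]]'
python3 -m inch '[[0,0,0.1,0,0,0,1],[0,0,0.3,0,0,0,1],[0,0,0.6,0,0,0,1],[0,0,0.9,0,0,0,1],[0,0,1,0,0,0,1]]'
```

```text
t: 9.35
tcp_pos: [0.4388, 0.189, 0.0379]
eef_rot: [3.141, 0.004, -0.074]
contact_force: [-0.4, 0.5, 0.3]
finger_gap: 0.0595
grip_force: 0.0
t: 9.72
tcp_pos: [0.44, 0.1879, 0.0133]
eef_rot: [3.141, 0.001, -0.076]
contact_force: [-0.1, -0.1, 1.4]
finger_gap: 0.06
grip_force: 0.0
t: 10.35
tcp_pos: [0.4413, 0.188, 0.0147]
eef_rot: [-3.141, -0.002, -0.076]
contact_force: [0.4, -0.1, 5.1]
finger_gap: 0.0316
grip_force: 60.5
t: 10.98
tcp_pos: [0.4412, 0.1881, 0.1156]
eef_rot: [-3.141, -0.003, -0.076]
contact_force: [1.1, -0.0, -1.4]
finger_gap: 0.0314
grip_force: 59.9
```

```bash
python3 -m inch '[[0.3,-0.1,0.1,0,0,-0.01,1],[0.65,-0.25,0.1,0,0,-0.02,1],[1,-0.345,0.1,0,0,-0.031,1],[1,-0.345,0.1,0,0,-0.031,1]]'
python3 -m inch '[[0.3,0,0,0,0,0,1],[0.65,0,0,0,0,0,1],[1,0,0,0,0,0,1],[1,0,0,0,0,0,1]]'
python3 -m inch '[[0,0,-0.3,0,0,0,1],[0,0,-0.6,0,0,0,1],[0,0,-0.85,0,0,0,1],[0,0,-0.97,0,0,0,1],[0,0,-0.97,0,0,0,1]]'
python3 look.py w4.png .006
```

```text
t: 11.48
tcp_pos: [0.5414, 0.1524, 0.1228]
eef_rot: [3.141, 0.001, -0.272]
contact_force: [-0.1, 0.9, -1.8]
finger_gap: 0.0315
grip_force: 59.9
t: 11.98
tcp_pos: [0.6404, 0.1535, 0.1225]
eef_rot: [3.141, 0.002, -0.27]
contact_force: [-0.5, 1.0, -0.5]
finger_gap: 0.0313
grip_force: 59.9
t: 12.6
tcp_pos: [0.6387, 0.1536, 0.0259]
eef_rot: [3.141, 0.003, -0.27]
contact_force: [0.3, 0.5, -1.2]
finger_gap: 0.0308
grip_force: 59.9
[ 604   50   36  272 6845] ((646.940673828125, 34.019012451171875), (13.81997013092041, 104.08850860595703), 86.24586486816406)
[ 255  172  138  126 8843] ((662.385009765625, 145.84100341796875), (51.724151611328125, 50.96794891357422), 74.5564956665039)
[    0   232   105   225 11831] ((639.8519287109375, 270.9117431640625), (43.25461196899414, 108.04632568359375), 62.828521728515625)
```

View pics/w4.png

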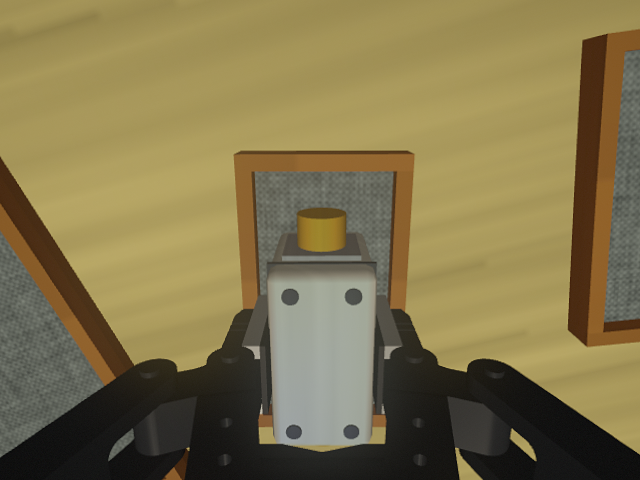

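The short narrow filter is centred and aligned over its cradle, walls at (245,230) and (402,230). Set it down, retreat and go above long wide.

```bash
python3 -m inch '[[0.01,0,-0.02,0,0,0,1],[0.01,0,-0.04,0,0,0,1],[0.01,0,-0.05,0,0,0,1],[0.01,0,-0.05,0,0,0,1]]'
python3 -m inch '[[0,0,0.005,0,0,0,0.5],[0,0,0.005,0,0,0,0.3],[0,0,0.005,0,0,0,0.3],[0,0,0.3,0,0,0,0.3],[0,0,0.8,0,0,0,0.3]]'
python3 -m inch '[[-0.3,-0.3,0.3,0,0,0.01,0],[-0.6,-0.6,0.4,0,0,0.021,0],[-1,-1,0.4,0,0,0.021,0],[-1,-1,0.4,0,0,0.021,0]]'
python3 -m inch '[[-0.5,-0.3,0,0,0,0,0],[-0.96,-0.56,0,0,0,0,0],[-0.96,-0.56,0,0,0,0,0]]'
python3 look.py w5.png .045
python3 - <<'E'
from h import *
im=grab('top'); px=im['pixels']; cv2.imwrite('pics/crop5.png',cv2.resize(px[110:290,110:410],None,fx=2.5,fy=2.5,interpolation=cv2.INTER_CUBIC)[:,:,::-1])
E
```

```text
t: 13.15
tcp_pos: [0.6413, 0.1534, 0.0218]
eef_rot: [3.142, 0.0, -0.271]
contact_force: [-0.4, 0.2, -1.0]
finger_gap: 0.0311
grip_force: 59.9
t: 13.78
tcp_pos: [0.6394, 0.1533, 0.1003]
eef_rot: [3.14, 0.005, -0.271]
contact_force: [0.6, -0.6, -0.0]
finger_gap: 0.0596
grip_force: 0.0
t: 14.28
tcp_pos: [0.5382, 0.0518, 0.1408]
eef_rot: [3.141, 0.003, -0.141]
contact_force: [-0.1, 1.0, -0.1]
finger_gap: 0.085
grip_force: 0.0
t: 14.65
tcp_pos: [0.4431, -0.0029, 0.1411]
eef_rot: [-3.141, 0.002, -0.141]
contact_force: [-0.0, -0.8, -0.2]
finger_gap: 0.0854
grip_force: 0.0
[ 545  114   95  138 7828] ((451.2747497558594, -168.20614624023438), (54.60523223876953, 59.45676040649414), 46.41594696044922)
[  272   146    97   174 15803] ((444.498779296875, -2.568958282470703), (52.63020706176758, 103.7270736694336), 81.94902801513672)
```

View pics/crop5.png

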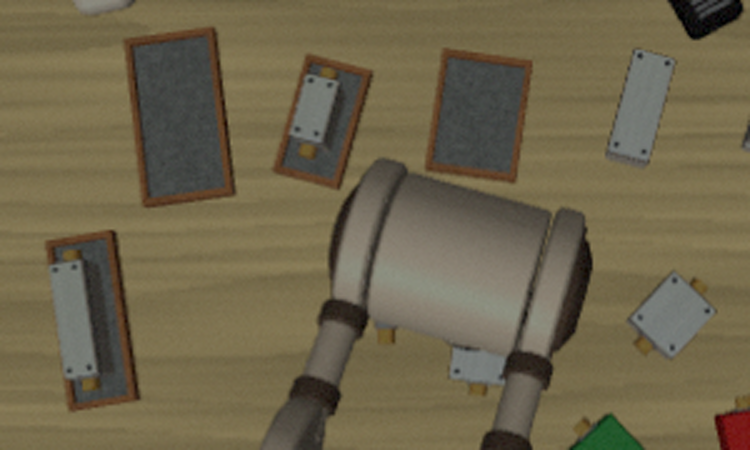

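Both placed filters look flat in their cradles: LN at crop (75,320), SN at (315,107); their leftward shift is parallax. Measure them while gripping the long wide one.

```bash
python3 - <<'E'
from h import *
import m
im=grab('top')
P=cloud(im); hsv=cv2.cvtColor(im['pixels'],cv2.COLOR_RGB2HSV); m.im=im;m.P=P;m.hsv=hsv
k=(hsv[...,1]<60)&(hsv[...,2]>90)&(P[...,2]>.044)
m.fit(k,(141,238),.051,'LN'); m.fit(k,(235,153),.051,'SN')
E
python3 -m inch '[[0.01,0,-0.3,0,0,0,0],[0.01,0,-0.6,0,0,0,0],[0.01,0,-0.9,0,0,0,0],[0.01,0,-1,0,0,0,0]]'
python3 -m inch '[[0,0,-0.15,0,0,0,0],[0,0,-0.29,0,0,0,0],[0,0,-0.29,0,0,0,0]]'
python3 -m inch '[[0,0,0,0,0,0,1],[0,0,0,0,0,0,1],[0,0,0,0,0,0,1],[0,0,0,0,0,0,1],[0,0,0,0,0,0,1]]'
python3 -m inch '[[0,0,0.1,0,0,0,1],[0,0,0.3,0,0,0,1],[0,0,0.6,0,0,0,1],[0,0,0.9,0,0,0,1],[0,0,1,0,0,0,1]]'
```

```text
LN c 449.0 369.5 size 104.7 30.4 ang 9.4 n 599 zmed 0.0510
SN c 639.7 152.5 size 58.6 30.9 ang -14.8 n 326 zmed 0.0513
t: 15.3
tcp_pos: [0.4464, -0.0018, 0.0404]
eef_rot: [-3.141, 0.002, -0.137]
contact_force: [-0.3, 0.6, 0.8]
finger_gap: 0.0851
grip_force: 0.0
t: 15.68
tcp_pos: [0.4457, -0.0024, 0.012]
eef_rot: [-3.141, 0.002, -0.139]
contact_force: [0.3, 0.2, 0.6]
finger_gap: 0.0852
grip_force: 0.0
t: 16.3
tcp_pos: [0.4472, -0.0027, 0.0137]
eef_rot: [-3.142, -0.002, -0.139]
contact_force: [-0.9, 1.9, 6.5]
finger_gap: 0.0535
grip_force: 64.7
t: 16.92
tcp_pos: [0.4471, -0.0029, 0.1144]
eef_rot: [3.141, -0.003, -0.139]
contact_force: [0.1, -0.4, -2.9]
finger_gap: 0.0533
grip_force: 64.0
```

```bash
python3 -m inch '[[0.2,0.3,0.1,0,0,0.01,1],[0.45,0.65,0.2,0,0,0.025,1],[0.67,1,0.2,0,0,0.043,1],[0.67,1,0.2,0,0,0.043,1]]'
python3 -m inch '[[0.25,0.35,0,0,0,0,1],[0.45,0.65,0,0,0,0,1],[0.67,1,0,0,0,0,1]]'
python3 -m inch '[[0.25,0.35,0,0,0,0,1],[0.45,0.65,0,0,0,0,1],[0.67,0.94,0,0,0,0,1],[0.67,0.94,0,0,0,0,1]]'
python3 -m inch '[[0,0,-0.3,0,0,0,1],[0,0,-0.6,0,0,0,1],[0,0,-0.85,0,0,0,1],[0,0,-1,0,0,0,1],[0,0,-1,0,0,0,1]]'
python3 -m inch '[[0,0,-0.05,0,0,0,1],[0,0,-0.08,0,0,0,1],[0,0,-0.08,0,0,0,1]]'
python3 look.py w6.png .006
```

```text
t: 17.42
tcp_pos: [0.5134, 0.0994, 0.1317]
eef_rot: [-3.141, 0.001, 0.135]
contact_force: [-0.3, -0.7, -2.9]
finger_gap: 0.053
grip_force: 64.7
t: 17.8
tcp_pos: [0.5798, 0.1973, 0.1313]
eef_rot: [3.141, 0.003, 0.13]
contact_force: [1.2, -0.2, -4.3]
finger_gap: 0.0527
grip_force: 64.8
t: 18.3
tcp_pos: [0.647, 0.2922, 0.1306]
eef_rot: [3.141, 0.003, 0.133]
contact_force: [-0.3, -0.1, -4.1]
finger_gap: 0.0533
grip_force: 65.0
t: 18.92
tcp_pos: [0.6458, 0.2904, 0.0309]
eef_rot: [3.141, 0.004, 0.131]
contact_force: [-0.1, -0.5, -3.7]
finger_gap: 0.0529
grip_force: 64.9
t: 19.3
tcp_pos: [0.6475, 0.2915, 0.0251]
eef_rot: [-3.142, -0.0, 0.132]
contact_force: [0.1, 0.0, -3.5]
finger_gap: 0.0526
grip_force: 64.9
[  222   113   206    99 12269] ((700.5960693359375, 297.11895751953125), (35.866783142089844, 73.55711364746094), 7.426864147186279)
[ 576  293   64  101 1636] ((641.5279541015625, 167.7614288330078), (8.37205696105957, 48.083316802978516), 74.84143829345703)
```

View pics/w6.png

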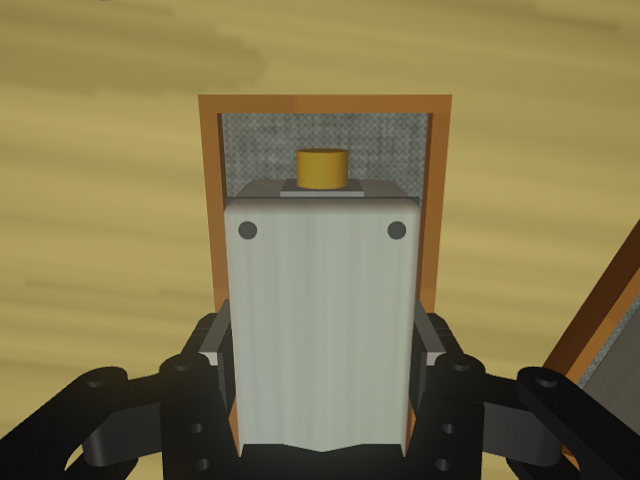

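The long wide filter is centred between the walls (215,200) and (435,200). Lower until there is contact.

```bash
python3 -m inch '[[0,0,-0.02,0,0,0,1],[0,0,-0.04,0,0,0,1],[0,0,-0.05,0,0,0,1],[0,0,-0.05,0,0,0,1]]'
python3 -m inch '[[0,0,-0.01,0,0,0,1],[0,0,-0.01,0,0,0,1]]'
```

```text
t: 19.85
tcp_pos: [0.6474, 0.2914, 0.0199]
eef_rot: [3.142, -0.0, 0.132]
contact_force: [-0.9, -0.4, -0.9]
finger_gap: 0.0532
grip_force: 65.2
t: 20.1
tcp_pos: [0.6474, 0.2914, 0.0198]
eef_rot: [3.141, 0.0, 0.132]
contact_force: [-4.6, -0.7, 4.8]
finger_gap: 0.0531
grip_force: 66.0
```

```bash
python3 -m inch '[[0,0,0.005,0,0,0,0.2],[0,0,0.005,0,0,0,0.1],[0,0,0.005,0,0,0,0.1],[0,0,0.3,0,0,0,0.1],[0,0,0.8,0,0,0,0.1]]'
python3 -m inch '[[-0.2,-0.3,0.3,0,0,-0.02,0],[-0.3,-0.6,0.4,0,0,-0.04,0],[-0.4,-1,0.4,0,0,-0.06,0],[-0.4,-1,0.4,0,0,-0.06,0]]'
python3 -m inch '[[-0.2,-0.5,0,0,0,-0.02,0],[-0.4,-1,0,0,0,-0.04,0],[-0.4,-1,0,0,0,-0.05,0]]'
python3 -m inch '[[-0.2,-0.5,0,0,0,-0.02,0],[-0.4,-1,0,0,0,-0.032,0]]'
python3 -m inch '[[-0.2,-0.5,0,0,0,0,0],[-0.4,-1,0,0,0,0,0]]'
python3 -m inch '[[-0.2,-0.4,0,0,0,0,0],[-0.38,-0.6,0,0,0,0,0],[-0.38,-0.6,0,0,0,0,0]]'
python3 look.py w7.png .045
python3 - <<'E'
from h import *
import m
im=grab('top')
P=cloud(im); hsv=cv2.cvtColor(im['pixels'],cv2.COLOR_RGB2HSV); m.im=im;m.P=P;m.hsv=hsv
k=(hsv[...,1]<60)&(hsv[...,2]>90)&(P[...,2]>.044)
m.fit(k,(177,153),.051,'LW')
E
```

```text
t: 20.72
tcp_pos: [0.6455, 0.2909, 0.0968]
eef_rot: [3.141, 0.005, 0.132]
contact_force: [0.7, -0.2, 0.4]
finger_gap: 0.0764
grip_force: 0.0
t: 21.22
tcp_pos: [0.6072, 0.1892, 0.139]
eef_rot: [3.141, -0.0, -0.249]
contact_force: [0.1, 0.3, 0.3]
finger_gap: 0.085
grip_force: 0.0
t: 21.6
tcp_pos: [0.5665, 0.0894, 0.1385]
eef_rot: [3.141, 0.001, -0.564]
contact_force: [0.7, 0.2, -1.3]
finger_gap: 0.0851
grip_force: 0.0
t: 21.85
tcp_pos: [0.5274, -0.0089, 0.1389]
eef_rot: [-3.141, -0.001, -0.761]
contact_force: [0.4, -0.5, 0.0]
finger_gap: 0.0851
grip_force: 0.0
t: 22.1
tcp_pos: [0.4873, -0.1096, 0.1391]
eef_rot: [-3.141, -0.001, -0.759]
contact_force: [0.7, -0.1, -0.3]
finger_gap: 0.0858
grip_force: 0.0
t: 22.48
tcp_pos: [0.4493, -0.1694, 0.139]
eef_rot: [-3.141, -0.0, -0.762]
contact_force: [-0.4, -0.0, 0.2]
finger_gap: 0.085
grip_force: 0.0
[ 276  185   95  100 9063] ((451.0310363769531, -172.41799926757812), (52.470924377441406, 58.91304016113281), 46.21791458129883)
LW c 642.9 290.2 size 105.1 52.1 ang 7.7 n 999 zmed 0.0513
```

View pics/w7.png

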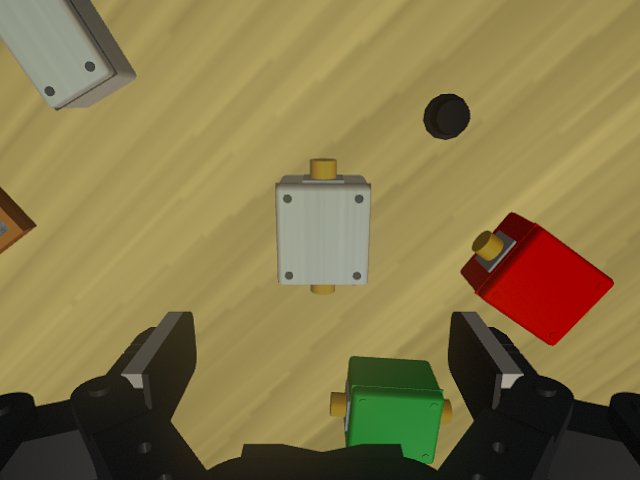

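The short wide filter is at (322,233), with brass at both ends along the tool x. The red one (540,280) and green one (395,405) clear the fingers. Descend, grip, lift.

```bash
python3 -m inch '[[0.01,-0.025,-0.3,0,0,0,0],[0.01,-0.025,-0.6,0,0,0,0],[0.01,-0.025,-0.9,0,0,0,0],[0.01,-0.025,-1,0,0,0,0]]'
python3 -m inch '[[0,0,-0.15,0,0,0,0],[0,0,-0.27,0,0,0,0],[0,0,-0.27,0,0,0,0]]'
python3 -m inch '[[0,0,0,0,0,0,1],[0,0,0,0,0,0,1],[0,0,0,0,0,0,1],[0,0,0,0,0,0,1],[0,0,0,0,0,0,1]]'
python3 -m inch '[[0,0,0.1,0,0,0,1],[0,0,0.3,0,0,0,1],[0,0,0.6,0,0,0,1],[0,0,0.9,0,0,0,1],[0,0,1,0,0,0,1]]'
```

```text
t: 23.08
tcp_pos: [0.4499, -0.1692, 0.037]
eef_rot: [3.141, 0.003, -0.759]
contact_force: [0.9, -0.1, 0.4]
finger_gap: 0.0856
grip_force: 0.0
t: 23.45
tcp_pos: [0.45, -0.1707, 0.0112]
eef_rot: [3.141, 0.001, -0.761]
contact_force: [-0.2, -0.1, 0.4]
finger_gap: 0.0857
grip_force: 0.0
t: 24.08
tcp_pos: [0.4511, -0.1717, 0.0127]
eef_rot: [-3.141, -0.002, -0.761]
contact_force: [-0.9, -0.7, 6.1]
finger_gap: 0.0534
grip_force: 64.4
t: 24.7
tcp_pos: [0.451, -0.1715, 0.1135]
eef_rot: [-3.141, -0.003, -0.761]
contact_force: [-0.4, 0.2, -3.1]
finger_gap: 0.053
grip_force: 63.7
```

```bash
python3 -m inch '[[0.25,0.25,0.1,0,0,0.02,1],[0.5,0.5,0.2,0,0,0.04,1],[0.75,0.7,0.2,0,0,0.06,1],[0.97,0.88,0.2,0,0,0.08,1],[0.97,0.88,0.2,0,0,0.098,1]]'
python3 -m inch '[[0.25,0.25,0,0,0,0,1],[0.5,0.5,0,0,0,0,1],[0.75,0.7,0,0,0,0,1],[0.97,0.88,0,0,0,0,1],[0.97,0.88,0,0,0,0,1]]'
python3 -m inch '[[0,0,-0.3,0,0,0,1],[0,0,-0.6,0,0,0,1],[0,0,-0.85,0,0,0,1],[0,0,-1,0,0,0,1],[0,0,-1,0,0,0,1]]'
python3 -m inch '[[0,0,-0.05,0,0,0,1],[0,0,-0.08,0,0,0,1],[0,0,-0.08,0,0,0,1]]'
python3 look.py w8.png .006
```

```text
t: 25.32
tcp_pos: [0.5475, -0.0814, 0.1304]
eef_rot: [-3.141, 0.002, -0.139]
contact_force: [0.7, -0.1, -2.0]
finger_gap: 0.0534
grip_force: 64.0
t: 25.95
tcp_pos: [0.6443, 0.0063, 0.1302]
eef_rot: [-3.141, 0.002, -0.143]
contact_force: [-0.9, -0.5, -2.6]
finger_gap: 0.053
grip_force: 64.1
t: 26.58
tcp_pos: [0.6427, 0.0048, 0.0302]
eef_rot: [-3.142, 0.004, -0.145]
contact_force: [-0.5, 0.3, -1.5]
finger_gap: 0.0533
grip_force: 64.2
t: 26.95
tcp_pos: [0.6445, 0.0049, 0.0241]
eef_rot: [3.142, -0.0, -0.145]
contact_force: [-0.4, 0.2, -2.3]
finger_gap: 0.053
grip_force: 64.2
[  224   176   198    89 10951] ((675.9776000976562, -0.3270416259765625), (73.57000732421875, 34.64903259277344), 81.359619140625)
[   0  254   29  185 3789] ((638.0016479492188, 134.3636016845703), (11.685733795166016, 88.39300537109375), 70.21890258789062)
[ 613  268   27   89 1123] ((619.6013793945312, -119.01897430419922), (9.02079963684082, 38.453060150146484), 75.00174713134766)
```

View pics/w8.png

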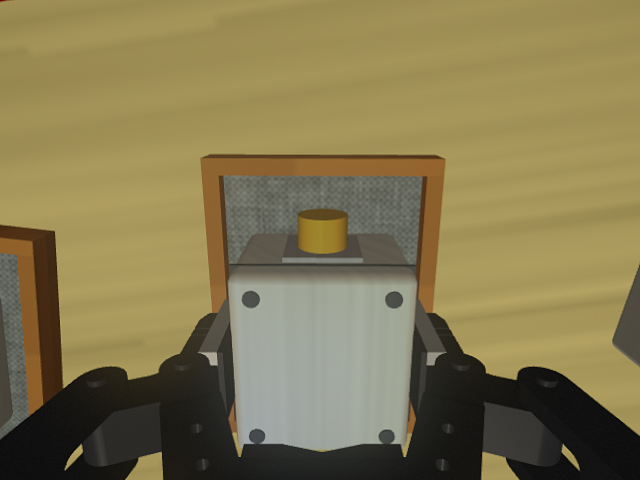

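The short wide filter is centred between the walls (217,240) and (428,240). Lower to contact.

```bash
python3 -m inch '[[0,0,-0.02,0,0,0,1],[0,0,-0.04,0,0,0,1],[0,0,-0.05,0,0,0,1],[0,0,-0.05,0,0,0,1]]'
python3 -m inch '[[0,0,-0.008,0,0,0,1],[0,0,-0.008,0,0,0,1]]'
```

```text
t: 27.5
tcp_pos: [0.6444, 0.0049, 0.0188]
eef_rot: [3.142, -0.0, -0.145]
contact_force: [-0.3, 0.5, -1.9]
finger_gap: 0.0531
grip_force: 64.4
t: 27.75
tcp_pos: [0.6444, 0.0049, 0.0188]
eef_rot: [3.142, 0.0, -0.145]
contact_force: [-4.3, -0.0, 5.9]
finger_gap: 0.0532
grip_force: 65.1
```

Contact. Release, retreat to the rear right and check everything from above.

```bash
python3 -m inch '[[0,0,0.005,0,0,0,0.2],[0,0,0.005,0,0,0,0.1],[0,0,0.005,0,0,0,0.1],[0,0,0.3,0,0,0,0.1],[0,0,0.8,0,0,0,0.1]]'
python3 -m inch '[[-0.3,-0.3,0.4,0,0,0,0],[-0.6,-0.6,0.8,0,0,0,0],[-1,-1,1,0,0,0,0],[-1,-1,1,0,0,0,0]]'
python3 -m inch '[[-0.5,-0.5,0,0,0,0,0],[-1,-1,0,0,0,0,0],[-1,-1,0,0,0,0,0]]'
python3 -m inch '[[0,-0.5,0,0,0,0,0],[0,-1,0,0,0,0,0],[0,-1,0,0,0,0,0]]'
python3 - <<'E'
from h import *
import m
im=grab('top')
P=cloud(im); hsv=cv2.cvtColor(im['pixels'],cv2.COLOR_RGB2HSV); m.im=im;m.P=P;m.hsv=hsv
k=(hsv[...,1]<60)&(hsv[...,2]>90)&(P[...,2]>.037)
for n,s in dict(LN=(141,238),SN=(235,153),LW=(177,153),SW=(302,153)).items(): m.fit(k,s,.051,n)
m.fit(k,(367,152),.04,'plain')
cv2.imwrite('pics/end.png',cv2.resize(im['pixels'][100:350,110:530],None,fx=1.9,fy=1.9,interpolation=cv2.INTER_CUBIC)[:,:,::-1])
E
```

```text
t: 28.38
tcp_pos: [0.6425, 0.0052, 0.0964]
eef_rot: [-3.141, 0.005, -0.145]
contact_force: [0.9, -0.5, 1.1]
finger_gap: 0.077
grip_force: 0.0
t: 28.88
tcp_pos: [0.5439, -0.0977, 0.2004]
eef_rot: [3.14, -0.004, -0.149]
contact_force: [1.3, 0.0, -0.5]
finger_gap: 0.0851
grip_force: 0.0
t: 29.25
tcp_pos: [0.4429, -0.1963, 0.1974]
eef_rot: [-3.141, 0.001, -0.148]
contact_force: [-0.0, 0.4, 0.5]
finger_gap: 0.0851
grip_force: 0.0
t: 29.62
tcp_pos: [0.4448, -0.2972, 0.1976]
eef_rot: [3.142, -0.0, -0.148]
contact_force: [0.4, 1.6, -0.1]
finger_gap: 0.0855
grip_force: 0.0
LN c 448.5 369.3 size 105.9 30.6 ang 9.4 n 606 zmed 0.0510
SN c 638.2 153.1 size 62.0 30.9 ang -15.1 n 333 zmed 0.0512
LW c 642.8 290.0 size 105.4 52.2 ang 7.9 n 1007 zmed 0.0514
SW c 642.0 5.3 size 61.8 52.9 ang -8.6 n 593 zmed 0.0515
plain c 644.4 -146.0 size 101.0 39.4 ang -15.4 n 693 zmed 0.0407
```

View pics/end.png

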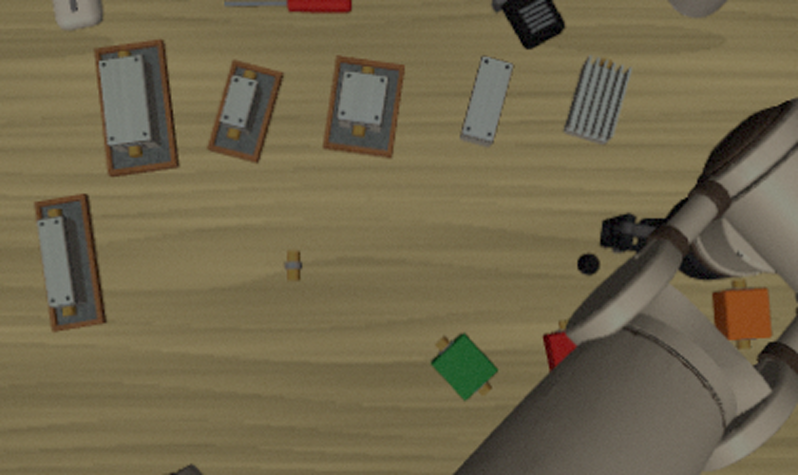

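All four lie in their cradles with lids at 51 mm, i.e. flat on the floor, within 3 mm of centre and 1° of the cradle's axis. The plain box at (487,100) and the finned load at (598,100) have not moved.

```bash
python3 -c "
from bench import sign_off; print(sign_off())"
```

```text
the job is handed in; nothing more can be done
None
```

All four band filters are in their matching cradles, lid up, flat and aligned, with the plain box and finned load left where they were; the short narrow one was let go about 1 mm above the felt rather than on contact, and the job was handed in at about 30 s of robot time.

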